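# Put the bench tools back into their foam cut-outs

### The job

The side cutters, the brush, the marker and the solder reel are lying loose along the front edge of the bench (their likes at the back stay there). Put each one back into the foam insert whose cut-out has its outline, lying fully down in it: cutters and brush the way round the cut-out is shaped, marker either way. Leave the small dropper bottle standing where it is.

Things in the scene. Friction and masses are not known exactly. Their poses are not given: they have to be found in the camera images.
- cutters: Side cutters lying flat, 139 mm long (y), 12 thick, 90 g. Origin: middle of the underside, z up. Two red grips at the +y end, 55 mm across both, outer sides parallel from y = +20 to +45 mm (grasp there, closing along x); from there the sides taper to the jaws, 22 mm wide, from y = -31 to -69 mm.
- brush: Black antistatic brush lying flat, 150 mm long (y), 11 thick, 30 g. Origin: middle of the underside, z up. Handle 16 mm wide from y = -35 to +75 mm (grasp across x near y = +8 mm); wider bristle head, up to 35 mm, from y = -35 to -75 mm.
- brush_head (a point): Middle of the brush's bristle head: 55 mm from the brush's origin toward its -y, 5.5 mm above its underside; axes as the brush's.
- marker_mid (a point): Black round felt marker lying down, 140 mm long (y), 14 mm in diameter, 15 g; it can roll, so its x and z may turn about y. The point is on its axis at mid length, 7 mm above what it lies on. Grasp across the middle.
- reel: Reel of solder wire with blue flanges, standing on a flange: 58 mm in diameter, 36 high, 250 g. Origin: centre of the underside, z up. Grasp across the diameter in its upper half, so that the fingertips stay above the foam when it is set in.
- cutters_insert: Black foam block, 170 mm long (y), 112 wide (x), 26 high, fixed; origin: centre of underside, z up. Cut-out 16 mm deep, its blue floor 10 mm above the origin; a finger trough of that depth, open at both sides, crosses it from y = +2 to +58 mm. Cut for the cutters: 36 mm wide from y = -76 to -36 (jaws), 68 wide from -36 to +76 (grips). Seated cutters: same axes, origin 10 mm above this.
- brush_insert: Black foam block, 170 mm long (y), 112 wide (x), 26 high, fixed; origin: centre of underside, z up. Cut-out 16 mm deep, its blue floor 10 mm above the origin; a finger trough of that depth, open at both sides, crosses it from y = -20 to +36 mm. Cut for the brush: 45 mm wide from y = -81 to -29 (head), 27 wide from there to +81 (handle). Seated brush: same axes, origin 10 mm above this.
- marker_insert: Black foam block, 170 mm long (y), 112 wide (x), 26 high, fixed; origin: centre of underside, z up. Cut-out 16 mm deep, its blue floor 10 mm above the origin; a finger trough of that depth, open at both sides, crosses it from y = -28 to +28 mm. Cut for the marker: a straight slot 25 mm wide from y = -76 to +76; either way round. Seated, the marker's middle is 17 mm above this origin.
- reel_insert: Black foam block, 170 mm long (y), 112 wide (x), 26 high, fixed; origin: centre of underside, z up. Cut-out 16 mm deep, its blue floor 10 mm above the origin; a finger trough of that depth, open at both sides, crosses it from y = -17 to +17 mm. Cut for the reel: a round pocket 68 mm in diameter round the origin. The seated reel stands 10 mm above the origin, its upper 20 mm above the foam.
- bottle: Small amber dropper bottle standing upright at the right of the work, 33 mm in diameter, 102 high. Origin: centre of the underside. Not to be disturbed.

How it is judged:
At the end, for the whole second after the job is handed in: All four lie released on the floors (to 4 mm) of their own cut-outs, within 9 mm across, 11 mm along and 0.14 rad of the insert's middle line (reel within 11 mm, upright), cutters, brush and reel at rest; brush head at the wide end; the bottle within 25 mm of its start, upright to 0.35 rad (x of cutters in the frame of cutters_insert between -0.009 and 0.009 m and y of cutters in the frame of cutters_insert between -0.011 and 0.011 m and z of cutters in the frame of cutters_insert between 0.007 and 0.014 m and angle between the y axis of cutters and the y axis of cutters_insert, either way round below 0.14 rad and angle between each of cutters, brush, reel's own z axis and vertical below 0.1 rad and linear speed of each of cutters, brush, reel below 0.02 m/s and angular speed of each of cutters, brush, reel below 0.3 rad/s and x of brush in the frame of brush_insert between -0.009 and 0.009 m and y of brush in the frame of brush_insert between -0.011 and 0.011 m and z of brush in the frame of brush_insert between 0.007 and 0.014 m and angle between the y axis of brush and the y axis of brush_insert, either way round below 0.14 rad and y of brush_head in the frame of brush_insert below -0.03 m and x of marker_mid in the frame of marker_insert between -0.009 and 0.009 m and y of marker_mid in the frame of marker_insert between -0.011 and 0.011 m and z of marker_mid in the frame of marker_insert between 0.013 and 0.021 m and angle between the y axis of marker_mid and the y axis of marker_insert, either way round below 0.14 rad and horizontal distance between reel and reel_insert below 0.011 m and z of reel in the frame of reel_insert between 0.007 and 0.014 m and not (distance of bottle from where it was at the start of the episode above 0.025 m or angle between bottle's own z axis and vertical above 0.35 rad)); the robot touches nothing.
It fails at once if the dropper bottle is moved more than 25 mm or knocked over (distance of bottle from where it was at the start of the episode above 0.025 m or angle between bottle's own z axis and vertical above 0.35 rad).
It also fails if it takes over 96 s, if anything falls off the work surface, if the arm or the gripper's body presses on something with over 40 N, if the wrist force passes 120 N, or if a joint passes its speed limit or range.

### The arm

A 6-joint arm with a two-finger parallel gripper is mounted at the origin on a cart in front of the work surface, level with it; the furniture and walls round the work are solid. World frame = base frame: x ahead of the robot, y to its left, z up, the work surface at z = 0. Lengths are in m, angles in rad, forces in N, time in s.
With the tool pointing down it reaches from about 0.3 to 0.775 m from the base axis. Payload 14.6 kg.
Tool frame: the origin (TCP) lies at the very end of the fingers, on their centre line; the grasp point (between the pads) lies r.grip_point_offset behind it (r.grip_point_offset is the distance from the TCP to the grasp point, in m); z points along the fingers, y is the line along which they close (so a half turn about z gives the same grasp; the last joint's range is limited). The gripper opens to 94 mm and grips with 3 to 60 N. Pads are 16 mm wide; open, the fingers measure 119 mm over their backs; the gripper's body (75 mm by 177 mm) begins 78 mm behind the grasp point.
Start: joints at [-1.217, 0.3, 1.521, -0, 1.321, -0.067], TCP at [0.225, -0.502, 0.205] pointing down, gripper open.
Joint ranges: [-3.03, 3.03], [-0.79, 2.21], [0.23, 2.52], [-1.04, 4.18], [0, 3.07], [-2.55, 2.55]. Speed limits (rad/s): [2.22, 2.22, 2.57, 3.14, 3.14, 3.14].

### API

Orientations are given as [roll, pitch, yaw] about the fixed x, y, z axes, in that order (R = Rz(yaw) Ry(pitch) Rx(roll)).
In Python, from bench import r gives the robot as it stands.
- The arm moves only by the tool send_rows, never from a script. Its argument "rows" is a list of rows, each an object with "travel": the shift along the tool's x, y, z as a fraction of full scale, a list of three; "twist": the turn about the tool's z as a fraction of full scale; "jaw": the opening, from -1 (shut) to 1 (fully open). A call has exactly 10 rows; each row shifts and turns the commanded pose from where the row before left it, along the tool's axes as they then stand; what a row does not reach is not made up. Full scale, the value 1, is 0.6 m for a shift and 1.5 rad for a turn. A row lasts 1/12 s, in which the tool goes at most 41.7 mm and 7.16 degrees, less where a joint would pass 70% of its speed; a pose out of reach is approached as far as the arm can. A call with a number of a shift or a turn outside -1 to 1 is refused whole. A call with a gripper value outside its range is refused whole. The fingers move at their own pace and stop on an object; the grip force is fixed at half the most. Time passes only in rows, so rows that do not move let the fingers close, or fill a call up. It gives the time, the measured TCP pose, the force, the opening and the grip force at its end, in the units of the state.
- r.observe(): the state, without advancing time (a new reading comes with each control period).
- r.camera(name): name is "side" or "top"; returns a dict with "color" (400x640x3 uint8, red, green, blue), "fx", "fy", "cx", "cy" (pixels), "xyz" and "attitude" of the camera in the world. Camera axes: x right, y up, looking along -z (the intrinsics and any distortion apply to the point x, -y, -z); pixel columns grow to the right and rows downward; lengths in m; the calibration is good to about 2 mm. A picture is of the moment at which its call begins. There is no depth.
- r.close_job(): hands the job in; it is judged then, once.
The state is a dict: "time_s": time; "joints": joint angles; "qvel": joint speeds; "tau": joint torques, N m; "tcp_pos": TCP position; "eef_rot": TCP orientation; "force": force on the tool from outside, world axes, zero at the start; "ft_torque": the same for the moment, N m; "gripper_width": finger opening in m; "gripper_force": force on a finger pad.
Only numpy, scipy, OpenCV 4.12 (cv2) and the standard library are available. Lean on these libraries where they do the work, as an engineer would, in place of code of your own. Each camera call takes 0.05 s, during which the arm holds its last target. There are 200 camera calls.

## Working session

There is one attempt and no reset: what is moved stays moved. The work goes in short steps, Python scripts to look and compute and a tool call to move; the robot and the scene stay as the last step left them, time stands still between calls to the robot, and variables do not carry over. Pictures are saved under pics/ and viewed, at most 14 in all, crops included, and the job is handed in when it is done.

Besides the shell and the picture viewer there is one more tool, called after "Call:" as name([rows], argument=value, ...), one row to a line, values as JSON. send_rows: Moves the arm, as the interface text tells. Shift numbers are shares of 0.6 m and turn numbers shares of 1.5 rad, none past 1 either way. Its arguments: {"type":"object","properties":{"rows":{"type":"array","items":{"type":"object","properties":{"travel":{"type":"array","items":{"type":"number","minimum":-1,"maximum":1}},"twist":{"type":"number","minimum":-1,"maximum":1},"jaw":{"type":"number"}}}}},"required":["rows"]}

```bash
ls; mkdir -p pics; python3 - <<'E'
from bench import r
import cv2
for n in("top","side"):
    c=r.camera(n); cv2.imwrite(f"pics/{n}0.png",c["color"][...,::-1]); print({k:v for k,v in c.items() if k!="color"})
print(r.observe(), r.grip_point_offset)
E
```

```text
pics
{'fx': 435.56450727747534, 'fy': 435.56450727747534, 'cx': 331.3049150260613, 'cy': 205.43308549027435, 'xyz': array([ 0.43314361, -0.06438997,  1.20837543]), 'attitude': array([ 0.08828364, -0.00294294, -1.54603592])}
{'fx': 516.9608121848247, 'fy': 516.9608121848247, 'cx': 319.33271758214727, 'cy': 204.35199635936976, 'xyz': array([0.01083817, 0.90327307, 0.89525845]), 'attitude': array([ 0.92596294, -0.02119414, -2.62247008])}
{'time_s': 0.1, 'joints': array([-1.21655078e+00,  3.00419841e-01,  1.52150062e+00,  1.25785308e-05,
        1.32074647e+00, -6.66144223e-02]), 'qvel': array([ 0.00020883, -0.00143145, -0.00118565,  0.00101557, -0.00057397,
       -0.00032972]), 'tau': array([ 7.48861180e-05, -5.32646370e+01, -3.53283048e+01,  7.09125493e-02,
        2.34738673e-02, -6.74918101e-05]), 'tcp_pos': array([ 0.22460941, -0.50178258,  0.2049485 ]), 'eef_rot': array([-3.14052157e+00, -8.36664835e-05,  4.20856803e-01]), 'force': array([ 0.73754267, -0.2714315 , -1.49594205]), 'ft_torque': array([-0.01496618, -0.03664033, -0.05616601]), 'gripper_force': 0.0, 'gripper_width': 0.09405622138014631} 0.0188
```

View pics/top0.png

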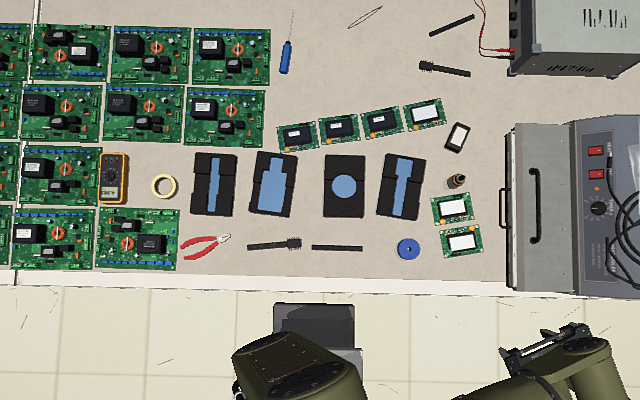

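View pics/side0.png

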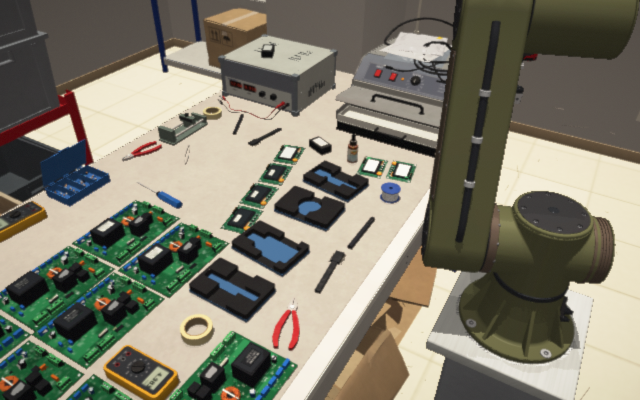

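The top view shows the loose cutters (~207,245), brush (~275,244), marker (~337,248) and reel (408,249). The inserts are at (213,184), (274,184), (344,186) and (402,185), and the bottle is at (456,182). Next is an enlarged crop with measurements.

```bash
cat > h.py <<'E'
import numpy as np, cv2
from scipy.spatial.transform import Rotation as R
def ray(c,uv):
    uv=np.atleast_2d(uv).astype(float)
    d=np.c_[(uv[:,0]-c["cx"])/c["fx"],-(uv[:,1]-c["cy"])/c["fy"],-np.ones(len(uv))]
    return R.from_euler("xyz",c["attitude"]).apply(d)
def plane(c,uv,z):
    d=ray(c,uv); o=np.asarray(c["xyz"]); return o+d*((z-o[2])/d[:,2])[:,None]
def big(c,x0,y0,x1,y1,s,f):
    cv2.imwrite(f,cv2.resize(c["color"][y0:y1,x0:x1,::-1],None,fx=s,fy=s,interpolation=cv2.INTER_CUBIC))
def blob(mask,box,amin=30):
    m=np.zeros_like(mask);x0,y0,x1,y1=box;m[y0:y1,x0:x1]=mask[y0:y1,x0:x1]
    cs,_=cv2.findContours(m,cv2.RETR_EXTERNAL,cv2.CHAIN_APPROX_NONE)
    return sorted([k for k in cs if cv2.contourArea(k)>amin],key=cv2.contourArea,reverse=True)
E
python3 - <<'E'
from bench import r
from h import *
c=r.camera("top"); big(c,170,140,480,270,2.5,"pics/crop1.png")
im=c["color"]; hsv=cv2.cvtColor(im,cv2.COLOR_RGB2HSV)
dark=((hsv[...,2]<95)).astype(np.uint8)*255
blue=cv2.inRange(hsv,(95,60,60),(125,255,255))
red=cv2.inRange(hsv,(0,130,90),(8,255,255))|cv2.inRange(hsv,(172,130,90),(180,255,255))
def rep(n,cs,z,k=1):
    for q in cs[:k]:
        P=plane(c,q.reshape(-1,2),z)[:,:2]
        b=cv2.minAreaRect((P*1000).astype(np.float32)); print(n,np.round(b[0],1),np.round(b[1],1),round(b[2],1),"px",cv2.boundingRect(q), "corners",np.round(cv2.boxPoints(b)).astype(int).tolist())
ins=dark|blue
for i,b in enumerate([(185,145,243,225),(243,145,305,225),(318,145,370,225),(372,145,430,225)]):
    rep("ins%d"%i,blob(ins,b),.026); rep(" blue%d"%i,blob(blue,b),.010)
rep("brush",blob(dark,(240,232,306,258)),.008)
rep("marker",blob(dark,(307,238,370,258)),.007)
rep("reel",blob(blue,(390,232,428,266)),.036)
rep("cut red",blob(red,(175,228,235,262)),.008,3)
rep("bottle",blob(dark,(440,165,472,195)),.05)
E
```

```text
ins0 [588.9 258.7] [116.4 171.7] 87.6 px (190, 152, 48, 65) corners [[501, 204], [672, 197], [677, 313], [505, 320]]
 blue0 [590.5 262.4] [ 27.6 151.3] 87.4 px (207, 157, 13, 55) corners [[514, 252], [665, 245], [667, 273], [516, 280]]
ins1 [595.6  95.8] [114.  175.3] 83.4 px (248, 151, 50, 67) corners [[502, 49], [676, 29], [689, 142], [515, 162]]
 blue1 [595.7  98. ] [ 70.7 150.8] 83.3 px (257, 157, 30, 56) corners [[517, 72], [666, 54], [675, 124], [525, 142]]
ins2 [592.9 -98.3] [171.9 110.9] 0.1 px (323, 155, 42, 63) corners [[507, -43], [507, -154], [679, -154], [679, -43]]
 blue2 [595.7 -97.7] [64.3 69.4] 1.4 px (331, 174, 26, 24) corners [[563, -64], [564, -133], [629, -132], [627, -62]]
ins3 [ 594.7 -254. ] [113.  172.8] 81.7 px (376, 153, 50, 68) corners [[501, -298], [672, -322], [688, -211], [517, -186]]
 blue3 [ 596.7 -255.5] [ 45.3 160.4] 81.3 px (392, 158, 21, 58) corners [[514, -266], [673, -290], [679, -245], [521, -221]]
brush [426.9  89.4] [ 25.5 148.3] 6.6 px (247, 238, 55, 12) corners [[406, 162], [423, 14], [448, 17], [431, 165]]
marker [424.  -83.8] [ 13.7 137.3] 1.4 px (312, 245, 51, 6) corners [[415, -15], [419, -153], [433, -152], [429, -15]]
reel [ 426.3 -273.6] [56.1 59. ] 0.7 px (397, 238, 23, 22) corners [[398, -244], [399, -303], [455, -303], [454, -244]]
cut red [402.8 286.4] [ 18.5 100.4] 28.2 px (184, 241, 34, 19) corners [[371, 326], [418, 238], [435, 247], [387, 335]]
cut red [434.2 299.5] [ 18.4 101. ] 16.7 px (180, 236, 37, 13) corners [[411, 345], [440, 249], [458, 254], [428, 351]]
bottle [ 611.  -397.8] [31.1 51.3] 27.9 px (447, 174, 18, 15) corners [[585, -382], [609, -428], [637, -413], [613, -368]]
```

View pics/crop1.png

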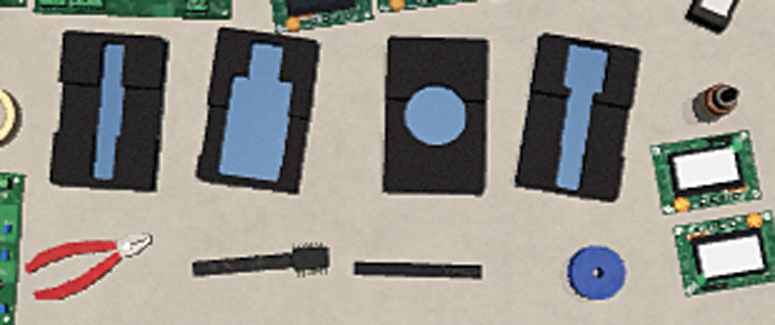

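Top crop: the inserts, left to right, are marker, cutters (jaws away from the robot), reel and brush (head away). The brush head is at crop (312,260) and the cutters tip at (150,238). I'll refine the brush handle, cutters tip and bottle.

```bash
cat >> h.py <<'E'
def go(r,x,y,z=None,yaw=None,g=0):
    "tool-frame shift (fractions of .6 m) from the measured pose, then twist fraction (deg in)"
    o=r.observe(); Rm=R.from_euler("xyz",o["eef_rot"]); p=np.array(o["tcp_pos"]); z=p[2] if z is None else z
    d=Rm.inv().apply(np.array([x,y,z])-p)/.6
    cy=np.degrees(o["eef_rot"][2]); tw=0 if yaw is None else -np.radians((yaw-cy+180)%360-180)/1.5
    print("t",round(o["time_s"],2),"tcp",np.round(p,4),"rpy",np.round(np.degrees(o["eef_rot"]),1),"w",round(o["gripper_width"],4),"q6",round(o["joints"][5],2))
    print(" travel tot",np.round(d,4),"dist",round(np.linalg.norm(d)*.6,3),"twist tot",round(tw,4))
E
python3 - <<'E'
from bench import r
from h import *
c=r.camera("top");im=c["color"]; hsv=cv2.cvtColor(im,cv2.COLOR_RGB2HSV)
print("tip",plane(c,[[230.8,234.6]],.006).round(4))
dark=(hsv[...,2]<95).astype(np.uint8)*255
q=blob(dark,(240,232,291,258))[0]; m=np.zeros_like(dark); cv2.drawContours(m,[q],-1,255,-1)
P=plane(c,np.argwhere(m)[:,::-1],.009)[:,:2]; P=P[P[:,1]>.055]
l=cv2.fitLine(P.astype(np.float32),cv2.DIST_L2,0,.01,.01).ravel(); print("handle line",l,"angle",np.degrees(np.arctan2(l[1],l[0])),"y range",P[:,1].min(),P[:,1].max())
s=r.camera("side")
# bottle: base seen by side camera near (353,160); top cam cap top ~ crop(727,95)
print("cap z.1",plane(c,[[170+727/2.5,140+95/2.5]],.102), "side base",plane(s,[[352.5,161]],0))
go(r,.4263,-.274,.12,0)
E
```

```text
tip [[0.4521 0.2093 0.006 ]]
handle line [ 0.11509576 -0.9933544   0.42500934  0.10769603] angle -83.39085 y range 0.05608633473796372 0.1630046728738529
cap z.1 [[ 0.61010258 -0.39572998  0.102     ]] side base [[ 0.60925946 -0.39971277  0.        ]]
t 0.25 tcp [ 0.2246 -0.5019  0.2052] rpy [-180.    -0.    24.1] w 0.0942 q6 -0.07
 travel tot [ 0.462  -0.2093  0.1421] dist 0.316 twist tot 0.2805
```

Call:
send_rows([
  {"travel": [0.0513,-0.0233,0.0158],"twist": 0,"jaw": 1},
  {"travel": [0.0513,-0.0233,0.0158],"twist": 0,"jaw": 1},
  {"travel": [0.0513,-0.0233,0.0158],"twist": 0,"jaw": 1},
  {"travel": [0.0513,-0.0233,0.0158],"twist": 0,"jaw": 1},
  {"travel": [0.0513,-0.0233,0.0158],"twist": 0,"jaw": 1},
  {"travel": [0.0513,-0.0233,0.0158],"twist": 0,"jaw": 1},
  {"travel": [0.0513,-0.0233,0.0158],"twist": 0,"jaw": 1},
  {"travel": [0.0513,-0.0233,0.0158],"twist": 0,"jaw": 1},
  {"travel": [0.0513,-0.0233,0.0158],"twist": 0,"jaw": 1},
  {"travel": [0,0,0],"twist": 0.07,"jaw": 1},
])

```text
time_s: 1.08
tcp_pos: [0.4281, -0.27, 0.1184]
eef_rot: [-3.139, 0.001, 0.321]
force: [-0.5, -0.0, -0.9]
gripper_width: 0.0945
gripper_force: 0.0
```

Call:
send_rows([
  {"travel": [0,0,0],"twist": 0.07,"jaw": 1},
  {"travel": [0,0,0],"twist": 0.07,"jaw": 1},
  {"travel": [0,0,0],"twist": 0.07,"jaw": 1},
  {"travel": [0,0,0],"twist": 0,"jaw": 1},
  {"travel": [0,0,0],"twist": 0,"jaw": 1},
  {"travel": [0,0,0],"twist": 0,"jaw": 1},
  {"travel": [0,0,0],"twist": 0,"jaw": 1},
  {"travel": [0,0,0],"twist": 0,"jaw": 1},
  {"travel": [0,0,0],"twist": 0,"jaw": 1},
  {"travel": [0,0,0],"twist": 0,"jaw": 1},
])

```text
time_s: 1.92
tcp_pos: [0.4261, -0.274, 0.1201]
eef_rot: [3.142, 0.0, 0.001]
force: [0.5, 0.2, 0.2]
gripper_width: 0.0938
gripper_force: 0.0
```

```bash
python3 - <<'E'
from bench import r
from h import *
go(r,.4263,-.274,.020,0)
E
```

```text
t 1.92 tcp [ 0.4261 -0.274   0.1201] rpy [1.8e+02 0.0e+00 1.0e-01] w 0.0938 q6 0.93
 travel tot [ 4.000e-04 -1.000e-04  1.669e-01] dist 0.1 twist tot 0.0009
```

Motion is accurate. I'll lower, close and lift in one batch.

Call:
send_rows([
  {"travel": [0,0,0.05],"twist": 0,"jaw": 1},
  {"travel": [0,0,0.05],"twist": 0,"jaw": 1},
  {"travel": [0,0,0.04],"twist": 0,"jaw": 1},
  {"travel": [0,0,0.0267],"twist": 0,"jaw": 1},
  {"travel": [0,0,0],"twist": 0,"jaw": 1},
  {"travel": [0,0,0],"twist": 0,"jaw": -1},
  {"travel": [0,0,0],"twist": 0,"jaw": -1},
  {"travel": [0,0,0],"twist": 0,"jaw": -1},
  {"travel": [0,0,0],"twist": 0,"jaw": -1},
  {"travel": [0,0,0],"twist": 0,"jaw": -1},
])

```text
time_s: 2.75
tcp_pos: [0.4264, -0.2742, 0.0209]
eef_rot: [3.141, -0.001, 0.001]
force: [0.2, -0.9, 1.0]
gripper_width: 0.0641
gripper_force: 0.0
```

Call:
send_rows([
  {"travel": [0,0,0],"twist": 0,"jaw": -1},
  {"travel": [0,0,0],"twist": 0,"jaw": -1},
  {"travel": [0,0,0],"twist": 0,"jaw": -1},
  {"travel": [0,0,-0.02],"twist": 0,"jaw": -1},
  {"travel": [0,0,-0.05],"twist": 0,"jaw": -1},
  {"travel": [0,0,-0.05],"twist": 0,"jaw": -1},
  {"travel": [0,0,-0.03],"twist": 0,"jaw": -1},
  {"travel": [0,0,0],"twist": 0,"jaw": -1},
  {"travel": [0,0,0],"twist": 0,"jaw": -1},
  {"travel": [0,0,0],"twist": 0,"jaw": -1},
])

```text
time_s: 3.58
tcp_pos: [0.4255, -0.2735, 0.1086]
eef_rot: [-3.14, 0.002, 0.001]
force: [-0.3, -0.1, -3.3]
gripper_width: 0.0572
gripper_force: 30.0
```

```bash
python3 - <<'E'
from bench import r
from h import *
go(r,.5945,-.098,None,0)
c=r.camera("top");big(c,290,140,480,280,3.5,"pics/g1.png")
E
```

```text
t 3.58 tcp [ 0.4255 -0.2735  0.1086] rpy [-1.799e+02  1.000e-01  0.000e+00] w 0.0572 q6 0.93
 travel tot [ 2.819e-01 -2.923e-01 -1.000e-04] dist 0.244 twist tot 0.0005
```

View pics/g1.png

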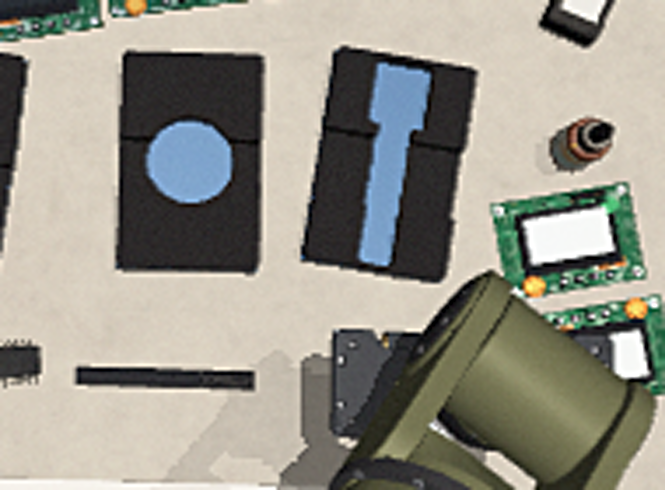

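Picture: the gripper hides the reel near crop (400,390). The other items are undisturbed, and grip force and width confirm the grasp. Moving to the reel insert.

Call:
send_rows([
  {"travel": [0.0352,-0.0365,0],"twist": 0,"jaw": -1},
  {"travel": [0.0352,-0.0365,0],"twist": 0,"jaw": -1},
  {"travel": [0.0352,-0.0365,0],"twist": 0,"jaw": -1},
  {"travel": [0.0352,-0.0365,0],"twist": 0,"jaw": -1},
  {"travel": [0.0352,-0.0365,0],"twist": 0,"jaw": -1},
  {"travel": [0.0352,-0.0365,0],"twist": 0,"jaw": -1},
  {"travel": [0.0352,-0.0365,0],"twist": 0,"jaw": -1},
  {"travel": [0.0352,-0.0365,0],"twist": 0,"jaw": -1},
  {"travel": [0,0,0],"twist": 0,"jaw": -1},
  {"travel": [0,0,0],"twist": 0,"jaw": -1},
])

```text
time_s: 4.47
tcp_pos: [0.5948, -0.0974, 0.108]
eef_rot: [-3.141, 0.003, 0.003]
force: [-0.8, -0.1, -3.3]
gripper_width: 0.057
gripper_force: 30.0
```

```bash
python3 - <<'E'
from bench import r
from h import *
go(r,.5945,-.098,.031,0)
E
```

```text
t 4.47 tcp [ 0.5948 -0.0974  0.108 ] rpy [-180.     0.2    0.2] w 0.057 q6 1.34
 travel tot [-1.000e-04  1.100e-03  1.283e-01] dist 0.077 twist tot 0.0019
```

Call:
send_rows([
  {"travel": [0,0.001,0.035],"twist": 0,"jaw": -1},
  {"travel": [0,0,0.03],"twist": 0,"jaw": -1},
  {"travel": [0,0,0.025],"twist": 0,"jaw": -1},
  {"travel": [0,0,0.015],"twist": 0,"jaw": -1},
  {"travel": [0,0,0.012],"twist": 0,"jaw": -1},
  {"travel": [0,0,0.011],"twist": 0,"jaw": -1},
  {"travel": [0,0,0],"twist": 0,"jaw": -1},
  {"travel": [0,0,0],"twist": 0,"jaw": -1},
  {"travel": [0,0,0],"twist": 0,"jaw": -1},
  {"travel": [0,0,0],"twist": 0,"jaw": -1},
])

```text
time_s: 5.3
tcp_pos: [0.5953, -0.0994, 0.0341]
eef_rot: [3.141, -0.001, 0.001]
force: [-0.1, -0.6, -3.4]
gripper_width: 0.0574
gripper_force: 30.0
```

```bash
python3 - <<'E'
from bench import r
from h import *
go(r,.5945,-.098,.031,0); print(r.observe()["force"])
E
```

```text
t 5.3 tcp [ 0.5953 -0.0994  0.0341] rpy [ 1.8e+02 -1.0e-01  0.0e+00] w 0.0574 q6 1.34
 travel tot [-0.0013 -0.0023  0.0051] dist 0.003 twist tot 0.0006
[-0.08075093 -0.57509925 -3.3791078 ]
```

Call:
send_rows([
  {"travel": [0,-0.001,0.004],"twist": 0,"jaw": -1},
  {"travel": [0,0,0],"twist": 0,"jaw": -1},
  {"travel": [0,0,0],"twist": 0,"jaw": -1},
  {"travel": [0,0,0],"twist": 0,"jaw": 1},
  {"travel": [0,0,0],"twist": 0,"jaw": 1},
  {"travel": [0,0,0],"twist": 0,"jaw": 1},
  {"travel": [0,0,0],"twist": 0,"jaw": 1},
  {"travel": [0,0,0],"twist": 0,"jaw": 1},
  {"travel": [0,0,0],"twist": 0,"jaw": 1},
  {"travel": [0,0,0],"twist": 0,"jaw": 1},
])

```text
time_s: 6.13
tcp_pos: [0.595, -0.0987, 0.031]
eef_rot: [3.142, -0.0, 0.001]
force: [0.0, 0.3, 0.3]
gripper_width: 0.0938
gripper_force: 0.0
```

Call:
send_rows([
  {"travel": [0,0,-0.02],"twist": 0,"jaw": 1},
  {"travel": [0,0,-0.05],"twist": 0,"jaw": 1},
  {"travel": [0,0,-0.06],"twist": 0,"jaw": 1},
  {"travel": [0,0,-0.05],"twist": 0,"jaw": 1},
  {"travel": [-0.055,0,0],"twist": 0,"jaw": 1},
  {"travel": [-0.055,0,0],"twist": 0,"jaw": 1},
  {"travel": [-0.055,0,0],"twist": 0,"jaw": 1},
  {"travel": [-0.055,0,0],"twist": 0,"jaw": 1},
  {"travel": [-0.055,0,0],"twist": 0,"jaw": 1},
  {"travel": [0,0,0],"twist": 0,"jaw": 1},
])

```text
time_s: 6.97
tcp_pos: [0.4258, -0.0984, 0.1394]
eef_rot: [-3.141, 0.001, 0.0]
force: [-0.5, 0.4, -0.6]
gripper_width: 0.0945
gripper_force: 0.0
```

```bash
python3 - <<'E'
from bench import r
from h import *
go(r,.424,-.084,None,91.7)
c=r.camera("side"); big(c,150,130,450,330,2.6,"pics/s1.png")
E
```

```text
t 6.97 tcp [ 0.4258 -0.0984  0.1394] rpy [-1.8e+02  1.0e-01  0.0e+00] w 0.0945 q6 1.26
 travel tot [-0.0029 -0.024   0.    ] dist 0.015 twist tot -1.0667
```

View pics/s1.png

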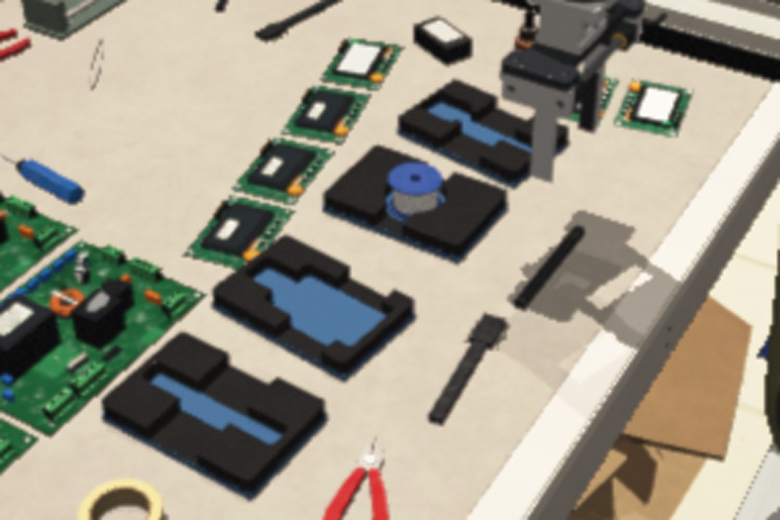

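The reel sits down in its pocket (crop 415,190), with the lower flange below the foam. The marker is at crop (550,265), undisturbed.

Call:
send_rows([
  {"travel": [-0.003,-0.024,0],"twist": 0,"jaw": 0},
  {"travel": [0,0,0],"twist": -0.0762,"jaw": 0},
  {"travel": [0,0,0],"twist": -0.0762,"jaw": 0},
  {"travel": [0,0,0],"twist": -0.0762,"jaw": 0},
  {"travel": [0,0,0],"twist": -0.0762,"jaw": 0},
  {"travel": [0,0,0],"twist": -0.0762,"jaw": 0},
  {"travel": [0,0,0],"twist": -0.0762,"jaw": 0},
  {"travel": [0,0,0],"twist": -0.0762,"jaw": 0},
  {"travel": [0,0,0],"twist": -0.0762,"jaw": 0},
  {"travel": [0,0,0],"twist": -0.0762,"jaw": 0},
])

```text
time_s: 7.85
tcp_pos: [0.4292, -0.0845, 0.1396]
eef_rot: [3.141, -0.0, 1.035]
force: [0.8, 0.4, -0.9]
gripper_width: 0.047
gripper_force: 0.0
```

Call:
send_rows([
  {"travel": [0,0,0],"twist": -0.0762,"jaw": 0},
  {"travel": [0,0,0],"twist": -0.0762,"jaw": 0},
  {"travel": [0,0,0],"twist": -0.0762,"jaw": 0},
  {"travel": [0,0,0],"twist": -0.0762,"jaw": 0},
  {"travel": [0,0,0],"twist": -0.0762,"jaw": 0},
  {"travel": [0,0,0.05],"twist": 0,"jaw": 0},
  {"travel": [0,0,0.05],"twist": 0,"jaw": 0},
  {"travel": [0,0,0.04],"twist": 0,"jaw": 0},
  {"travel": [0,0,0],"twist": 0,"jaw": 0},
  {"travel": [0,0,0],"twist": 0,"jaw": 0},
])

```text
time_s: 8.68
tcp_pos: [0.4286, -0.0844, 0.0552]
eef_rot: [-3.14, -0.0, 1.601]
force: [-0.0, 0.9, 0.7]
gripper_width: 0.0472
gripper_force: 0.0
```

```bash
python3 - <<'E'
from bench import r
from h import *
go(r,.424,-.084,.003,91.7)
E
```

```text
t 8.68 tcp [ 0.4286 -0.0844  0.0552] rpy [-179.9   -0.    91.7] w 0.0472 q6 -0.31
 travel tot [ 0.0008 -0.0076  0.087 ] dist 0.052 twist tot 0.0004
```

Call:
send_rows([
  {"travel": [0.001,-0.0076,0.03],"twist": 0,"jaw": 0},
  {"travel": [0,0,0.03],"twist": 0,"jaw": 0},
  {"travel": [0,0,0.02],"twist": 0,"jaw": 0},
  {"travel": [0,0,0.007],"twist": 0,"jaw": 0},
  {"travel": [0,0,0],"twist": 0,"jaw": 0},
  {"travel": [0,0,0],"twist": 0,"jaw": -1},
  {"travel": [0,0,0],"twist": 0,"jaw": -1},
  {"travel": [0,0,0],"twist": 0,"jaw": -1},
  {"travel": [0,0,0],"twist": 0,"jaw": -1},
  {"travel": [0,0,0],"twist": 0,"jaw": -1},
])

```text
time_s: 9.52
tcp_pos: [0.4238, -0.084, 0.0031]
eef_rot: [3.141, 0.0, 1.601]
force: [-0.1, -0.1, -0.2]
gripper_width: 0.0169
gripper_force: 0.0
```

Call:
send_rows([
  {"travel": [0,0,0],"twist": 0,"jaw": -1},
  {"travel": [0,0,0],"twist": 0,"jaw": -1},
  {"travel": [0,0,-0.02],"twist": 0,"jaw": -1},
  {"travel": [0,0,-0.04],"twist": 0,"jaw": -1},
  {"travel": [0,0,-0.05],"twist": 0,"jaw": -1},
  {"travel": [0,0,-0.05],"twist": 0,"jaw": -1},
  {"travel": [0,0,-0.04],"twist": 0,"jaw": -1},
  {"travel": [0,0,0],"twist": 0,"jaw": -1},
  {"travel": [0,0,0],"twist": 0,"jaw": -1},
  {"travel": [0,0,0],"twist": 0,"jaw": -1},
])

```text
time_s: 10.35
tcp_pos: [0.4231, -0.0838, 0.1218]
eef_rot: [-3.141, -0.0, 1.601]
force: [0.2, -0.2, -0.5]
gripper_width: 0.0137
gripper_force: 29.9
```

```bash
python3 - <<'E'
from bench import r
from h import *
go(r,.590,.2605,None,177.7)
E
```

```text
t 10.35 tcp [ 0.4231 -0.0838  0.1218] rpy [-179.9   -0.    91.7] w 0.0137 q6 -0.31
 travel tot [ 5.652e-01  2.954e-01 -1.000e-04] dist 0.383 twist tot -1.0003
```

Call:
send_rows([
  {"travel": [0.0565,0.0295,0],"twist": 0,"jaw": -1},
  {"travel": [0.0565,0.0295,0],"twist": 0,"jaw": -1},
  {"travel": [0.0565,0.0295,0],"twist": 0,"jaw": -1},
  {"travel": [0.0565,0.0295,0],"twist": 0,"jaw": -1},
  {"travel": [0.0565,0.0295,0],"twist": 0,"jaw": -1},
  {"travel": [0.0565,0.0295,0],"twist": 0,"jaw": -1},
  {"travel": [0.0565,0.0295,0],"twist": 0,"jaw": -1},
  {"travel": [0.0565,0.0295,0],"twist": 0,"jaw": -1},
  {"travel": [0.0565,0.0295,0],"twist": 0,"jaw": -1},
  {"travel": [0.0565,0.0295,0],"twist": 0,"jaw": -1},
])

```text
time_s: 11.18
tcp_pos: [0.5901, 0.2619, 0.1204]
eef_rot: [-3.139, 0.001, 1.601]
force: [1.3, -1.5, 0.0]
gripper_width: 0.0139
gripper_force: 29.9
```

Call:
send_rows([
  {"travel": [0,0,0],"twist": -0.077,"jaw": -1},
  {"travel": [0,0,0],"twist": -0.077,"jaw": -1},
  {"travel": [0,0,0],"twist": -0.077,"jaw": -1},
  {"travel": [0,0,0],"twist": -0.077,"jaw": -1},
  {"travel": [0,0,0],"twist": -0.077,"jaw": -1},
  {"travel": [0,0,0],"twist": -0.077,"jaw": -1},
  {"travel": [0,0,0],"twist": -0.077,"jaw": -1},
  {"travel": [0,0,0],"twist": -0.077,"jaw": -1},
  {"travel": [0,0,0],"twist": -0.077,"jaw": -1},
  {"travel": [0,0,0],"twist": -0.077,"jaw": -1},
])

```text
time_s: 12.02
tcp_pos: [0.5896, 0.26, 0.1204]
eef_rot: [-3.139, -0.002, 2.762]
force: [-0.8, 0.7, 0.2]
gripper_width: 0.0135
gripper_force: 29.9
```

Call:
send_rows([
  {"travel": [0,0,0],"twist": -0.077,"jaw": -1},
  {"travel": [0,0,0],"twist": -0.077,"jaw": -1},
  {"travel": [0,0,0],"twist": -0.077,"jaw": -1},
  {"travel": [0,0,0],"twist": 0,"jaw": -1},
  {"travel": [0,0,0],"twist": 0,"jaw": -1},
  {"travel": [0,0,0],"twist": 0,"jaw": -1},
  {"travel": [0,0,0],"twist": 0,"jaw": -1},
  {"travel": [0,0,0],"twist": 0,"jaw": -1},
  {"travel": [0,0,0],"twist": 0,"jaw": -1},
  {"travel": [0,0,0],"twist": 0,"jaw": -1},
])

```text
time_s: 12.85
tcp_pos: [0.5902, 0.2603, 0.1227]
eef_rot: [3.142, 0.0, 3.102]
force: [0.2, 0.2, 0.3]
gripper_width: 0.0136
gripper_force: 29.9
```

```bash
python3 - <<'E'
from bench import r
from h import *
go(r,.590,.2605,.015,177.7)
c=r.camera("side"); big(c,150,170,350,330,3.5,"pics/s2.png")
E
```

```text
t 12.85 tcp [0.5902 0.2603 0.1227] rpy [180.    0.  177.7] w 0.0136 q6 -1.17
 travel tot [0.0004 0.0004 0.1795] dist 0.108 twist tot 0.0002
```

View pics/s2.png

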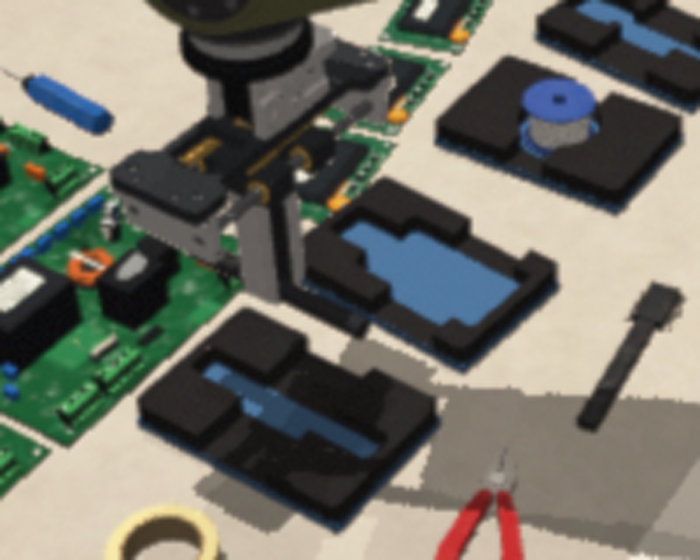

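The marker is held level above its slot. Its near end is at crop (360,325) and the slot is at (290,410). Lowering and releasing.

Call:
send_rows([
  {"travel": [0,0,0.05],"twist": 0,"jaw": -1},
  {"travel": [0,0,0.05],"twist": 0,"jaw": -1},
  {"travel": [0,0,0.03],"twist": 0,"jaw": -1},
  {"travel": [0,0,0.02],"twist": 0,"jaw": -1},
  {"travel": [0,0,0.015],"twist": 0,"jaw": -1},
  {"travel": [0,0,0.01],"twist": 0,"jaw": -1},
  {"travel": [0,0,0.006],"twist": 0,"jaw": -1},
  {"travel": [0,0,0],"twist": 0,"jaw": -1},
  {"travel": [0,0,0],"twist": 0,"jaw": -1},
  {"travel": [0,0,0],"twist": 0,"jaw": -1},
])

```text
time_s: 13.73
tcp_pos: [0.5907, 0.2604, 0.0151]
eef_rot: [3.141, 0.001, 3.102]
force: [0.9, -0.5, -0.1]
gripper_width: 0.0137
gripper_force: 29.9
```

Call:
send_rows([
  {"travel": [0,0,0],"twist": 0,"jaw": 0},
  {"travel": [0,0,0],"twist": 0,"jaw": 0},
  {"travel": [0,0,0],"twist": 0,"jaw": 0},
  {"travel": [0,0,0],"twist": 0,"jaw": 0},
  {"travel": [0,0,0],"twist": 0,"jaw": 0},
  {"travel": [0,0,-0.02],"twist": 0,"jaw": 0},
  {"travel": [0,0,-0.04],"twist": 0,"jaw": 0},
  {"travel": [0,0,-0.05],"twist": 0,"jaw": 0},
  {"travel": [0,0,-0.05],"twist": 0,"jaw": 0},
  {"travel": [0,0,-0.02],"twist": 0,"jaw": 0},
])

```text
time_s: 14.57
tcp_pos: [0.5915, 0.2608, 0.1275]
eef_rot: [3.139, 0.005, 3.103]
force: [0.7, -0.1, 0.7]
gripper_width: 0.0472
gripper_force: 0.0
```

```bash
python3 - <<'E'
from bench import r
from h import *
go(r,.4262,.097,None,96.6)
E
```

```text
t 14.57 tcp [0.5915 0.2608 0.1275] rpy [179.9   0.3 177.8] w 0.0472 q6 -1.17
 travel tot [ 0.2647 -0.2835 -0.0021] dist 0.233 twist tot 0.9444
```

Call:
send_rows([
  {"travel": [0.0378,-0.0405,0],"twist": 0,"jaw": 0},
  {"travel": [0.0378,-0.0405,0],"twist": 0,"jaw": 0},
  {"travel": [0.0378,-0.0405,0],"twist": 0,"jaw": 0},
  {"travel": [0.0378,-0.0405,0],"twist": 0,"jaw": 0},
  {"travel": [0.0378,-0.0405,0],"twist": 0,"jaw": 0},
  {"travel": [0.0378,-0.0405,0],"twist": 0,"jaw": 0},
  {"travel": [0.0378,-0.0405,0],"twist": 0,"jaw": 0},
  {"travel": [0,0,0],"twist": 0.0787,"jaw": 0},
  {"travel": [0,0,0],"twist": 0.0787,"jaw": 0},
  {"travel": [0,0,0],"twist": 0.0787,"jaw": 0},
])

```text
time_s: 15.4
tcp_pos: [0.4248, 0.0961, 0.1226]
eef_rot: [3.141, 0.001, 2.742]
force: [0.6, 0.8, -0.1]
gripper_width: 0.047
gripper_force: 0.0
```

Call:
send_rows([
  {"travel": [0,0,0],"twist": 0.0787,"jaw": 0},
  {"travel": [0,0,0],"twist": 0.0787,"jaw": 0},
  {"travel": [0,0,0],"twist": 0.0787,"jaw": 0},
  {"travel": [0,0,0],"twist": 0.0787,"jaw": 0},
  {"travel": [0,0,0],"twist": 0.0787,"jaw": 0},
  {"travel": [0,0,0],"twist": 0.0787,"jaw": 0},
  {"travel": [0,0,0],"twist": 0.0787,"jaw": 0},
  {"travel": [0,0,0],"twist": 0.0787,"jaw": 0},
  {"travel": [0,0,0],"twist": 0.0787,"jaw": 0},
  {"travel": [0,0,0],"twist": 0,"jaw": 0},
])

```text
time_s: 16.23
tcp_pos: [0.4249, 0.0965, 0.1222]
eef_rot: [3.141, -0.0, 1.68]
force: [-0.4, 0.4, 0.5]
gripper_width: 0.0472
gripper_force: 0.0
```

Call:
send_rows([
  {"travel": [0,0,0.05],"twist": 0,"jaw": 0},
  {"travel": [0,0,0.05],"twist": 0,"jaw": 0},
  {"travel": [0,0,0],"twist": 0,"jaw": 0},
  {"travel": [0,0,0],"twist": 0,"jaw": 0},
  {"travel": [0,0,0],"twist": 0,"jaw": 0},
  {"travel": [0,0,0],"twist": 0,"jaw": 0},
  {"travel": [0,0,0],"twist": 0,"jaw": 0},
  {"travel": [0,0,0],"twist": 0,"jaw": 0},
  {"travel": [0,0,0],"twist": 0,"jaw": 0},
  {"travel": [0,0,0],"twist": 0,"jaw": 0},
])

```text
time_s: 17.07
tcp_pos: [0.4251, 0.0965, 0.0625]
eef_rot: [3.141, -0.0, 1.686]
force: [0.3, -0.3, -0.3]
gripper_width: 0.0463
gripper_force: 0.0
```

```bash
python3 - <<'E'
from bench import r
from h import *
go(r,.4262,.097,.003,96.6)
c=r.camera("side"); big(c,170,170,400,330,3.3,"pics/s3.png")
E
```

```text
t 17.07 tcp [0.4251 0.0965 0.0625] rpy [180.   -0.   96.6] w 0.0463 q6 0.02
 travel tot [0.0006 0.0018 0.0991] dist 0.059 twist tot 0.0001
```

View pics/s3.png

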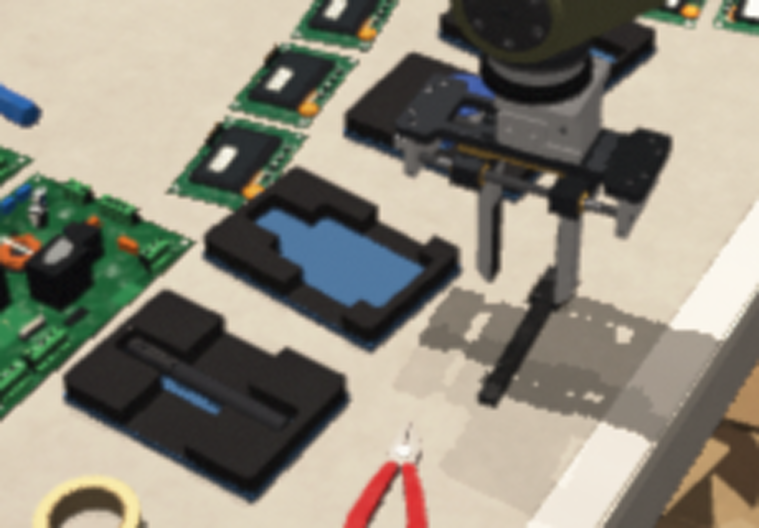

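The marker lies down in its slot (crop 205,375), and the gripper straddles the brush (crop 530,330). Lowering, grasping and lifting.

Call:
send_rows([
  {"travel": [0,0.0018,0.035],"twist": 0,"jaw": 0},
  {"travel": [0,0,0.03],"twist": 0,"jaw": 0},
  {"travel": [0,0,0.02],"twist": 0,"jaw": 0},
  {"travel": [0,0,0.013],"twist": 0,"jaw": 0},
  {"travel": [0,0,0],"twist": 0,"jaw": 0},
  {"travel": [0,0,0],"twist": 0,"jaw": -1},
  {"travel": [0,0,0],"twist": 0,"jaw": -1},
  {"travel": [0,0,0],"twist": 0,"jaw": -1},
  {"travel": [0,0,0],"twist": 0,"jaw": -1},
  {"travel": [0,0,0],"twist": 0,"jaw": -1},
])

```text
time_s: 17.95
tcp_pos: [0.4263, 0.0966, 0.0037]
eef_rot: [3.141, -0.0, 1.686]
force: [0.3, -0.5, 0.2]
gripper_width: 0.0172
gripper_force: 0.3
```

Call:
send_rows([
  {"travel": [0,0,0],"twist": 0,"jaw": -1},
  {"travel": [0,0,0],"twist": 0,"jaw": -1},
  {"travel": [0,0,-0.02],"twist": 0,"jaw": -1},
  {"travel": [0,0,-0.04],"twist": 0,"jaw": -1},
  {"travel": [0,0,-0.05],"twist": 0,"jaw": -1},
  {"travel": [0,0,-0.05],"twist": 0,"jaw": -1},
  {"travel": [0,0,-0.04],"twist": 0,"jaw": -1},
  {"travel": [0,0,0],"twist": 0,"jaw": -1},
  {"travel": [0,0,0],"twist": 0,"jaw": -1},
  {"travel": [0,0,0],"twist": 0,"jaw": -1},
])

```text
time_s: 18.78
tcp_pos: [0.4255, 0.0965, 0.1224]
eef_rot: [-3.14, 0.0, 1.686]
force: [0.0, 1.0, -0.7]
gripper_width: 0.0155
gripper_force: 30.0
```

```bash
python3 - <<'E'
from bench import r
from h import *
a=np.radians(171.8)
x,y=.596+.008*np.cos(a),-.255+.008*np.sin(a)
print(x,y); go(r,x,y,None,171.8)
E
```

```text
0.5880817901527376 -0.2538589685303559
t 18.78 tcp [0.4255 0.0965 0.1224] rpy [-179.9    0.    96.6] w 0.0155 q6 0.02
 travel tot [-6.112e-01  2.021e-01 -2.000e-04] dist 0.386 twist tot -0.8751
```

Call:
send_rows([
  {"travel": [-0.0611,0.0202,0],"twist": 0,"jaw": -1},
  {"travel": [-0.0611,0.0202,0],"twist": 0,"jaw": -1},
  {"travel": [-0.0611,0.0202,0],"twist": 0,"jaw": -1},
  {"travel": [-0.0611,0.0202,0],"twist": 0,"jaw": -1},
  {"travel": [-0.0611,0.0202,0],"twist": 0,"jaw": -1},
  {"travel": [-0.0611,0.0202,0],"twist": 0,"jaw": -1},
  {"travel": [-0.0611,0.0202,0],"twist": 0,"jaw": -1},
  {"travel": [-0.0611,0.0202,0],"twist": 0,"jaw": -1},
  {"travel": [-0.0611,0.0202,0],"twist": 0,"jaw": -1},
  {"travel": [-0.0611,0.0202,0],"twist": 0,"jaw": -1},
])

```text
time_s: 19.62
tcp_pos: [0.5883, -0.2553, 0.121]
eef_rot: [-3.139, -0.002, 1.686]
force: [-0.9, 0.3, 0.3]
gripper_width: 0.0155
gripper_force: 30.0
```

Call:
send_rows([
  {"travel": [0,0,0],"twist": -0.073,"jaw": -1},
  {"travel": [0,0,0],"twist": -0.073,"jaw": -1},
  {"travel": [0,0,0],"twist": -0.073,"jaw": -1},
  {"travel": [0,0,0],"twist": -0.073,"jaw": -1},
  {"travel": [0,0,0],"twist": -0.073,"jaw": -1},
  {"travel": [0,0,0],"twist": -0.073,"jaw": -1},
  {"travel": [0,0,0],"twist": -0.073,"jaw": -1},
  {"travel": [0,0,0],"twist": -0.073,"jaw": -1},
  {"travel": [0,0,0],"twist": -0.073,"jaw": -1},
  {"travel": [0,0,0],"twist": -0.073,"jaw": -1},
])

```text
time_s: 20.45
tcp_pos: [0.5879, -0.2533, 0.121]
eef_rot: [3.141, -0.003, 2.786]
force: [-0.1, -0.5, 0.2]
gripper_width: 0.0158
gripper_force: 30.0
```

Call:
send_rows([
  {"travel": [0,0,0],"twist": -0.073,"jaw": -1},
  {"travel": [0,0,0],"twist": -0.073,"jaw": -1},
  {"travel": [0,0,0],"twist": 0,"jaw": -1},
  {"travel": [0,0,0],"twist": 0,"jaw": -1},
  {"travel": [0,0,0],"twist": 0,"jaw": -1},
  {"travel": [0,0,0],"twist": 0,"jaw": -1},
  {"travel": [0,0,0],"twist": 0,"jaw": -1},
  {"travel": [0,0,0],"twist": 0,"jaw": -1},
  {"travel": [0,0,0],"twist": 0,"jaw": -1},
  {"travel": [0,0,0],"twist": 0,"jaw": -1},
])

```text
time_s: 21.28
tcp_pos: [0.5885, -0.2537, 0.1233]
eef_rot: [-3.142, 0.0, 2.999]
force: [0.4, -0.0, -0.5]
gripper_width: 0.0157
gripper_force: 30.0
```

```bash
python3 - <<'E'
from bench import r
from h import *
go(r,.588,-.254,.0138,171.8)
c=r.camera("side"); big(c,250,110,450,250,3.5,"pics/s4.png")
E
```

```text
t 21.28 tcp [ 0.5885 -0.2537  0.1233] rpy [-180.     0.   171.9] w 0.0157 q6 -1.89
 travel tot [ 0.0008 -0.0007  0.1825] dist 0.11 twist tot 0.0007
```

View pics/s4.png

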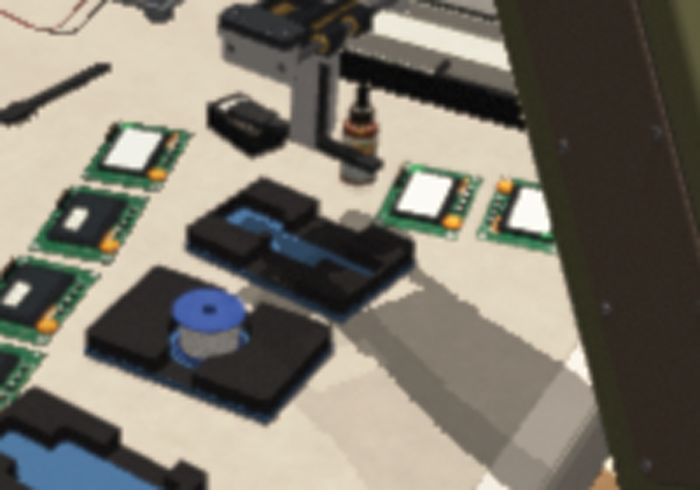

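The brush is held above its insert, with the handle end at crop (370,160). The bottle stands clear at (360,140).

Call:
send_rows([
  {"travel": [0,0,0.05],"twist": 0,"jaw": -1},
  {"travel": [0,0,0.05],"twist": 0,"jaw": -1},
  {"travel": [0,0,0.03],"twist": 0,"jaw": -1},
  {"travel": [0,0,0.02],"twist": 0,"jaw": -1},
  {"travel": [0,0,0.015],"twist": 0,"jaw": -1},
  {"travel": [0,0,0.01],"twist": 0,"jaw": -1},
  {"travel": [0,0,0.0065],"twist": 0,"jaw": -1},
  {"travel": [0,0,0],"twist": 0,"jaw": -1},
  {"travel": [0,0,0],"twist": 0,"jaw": -1},
  {"travel": [0,0,0],"twist": 0,"jaw": -1},
])

```text
time_s: 22.17
tcp_pos: [0.5889, -0.2539, 0.0153]
eef_rot: [-3.141, 0.001, 3.0]
force: [0.5, 0.7, -1.3]
gripper_width: 0.0157
gripper_force: 30.0
```

Call:
send_rows([
  {"travel": [0,0,0],"twist": 0,"jaw": 0},
  {"travel": [0,0,0],"twist": 0,"jaw": 0},
  {"travel": [0,0,0],"twist": 0,"jaw": 0},
  {"travel": [0,0,0],"twist": 0,"jaw": 0},
  {"travel": [0,0,0],"twist": 0,"jaw": 0},
  {"travel": [0,0,-0.02],"twist": 0,"jaw": 0},
  {"travel": [0,0,-0.04],"twist": 0,"jaw": 0},
  {"travel": [0,0,-0.05],"twist": 0,"jaw": 0},
  {"travel": [0,0,-0.05],"twist": 0,"jaw": 0},
  {"travel": [0,0,-0.02],"twist": 0,"jaw": 0},
])

```text
time_s: 23.0
tcp_pos: [0.5898, -0.2542, 0.1278]
eef_rot: [-3.14, 0.006, 3.0]
force: [0.2, -0.6, 0.9]
gripper_width: 0.0469
gripper_force: 0.0
```

```bash
python3 - <<'E'
from bench import r
from h import *
go(r,.4135,.305,None,112.5)
E
```

```text
t 23.0 tcp [ 0.5898 -0.2542  0.1278] rpy [-179.9    0.3  171.9] w 0.0469 q6 -1.89
 travel tot [ 0.4225  0.8813 -0.004 ] dist 0.586 twist tot 0.691
```

Call:
send_rows([
  {"travel": [0.0235,0.049,0],"twist": 0,"jaw": 0.7},
  {"travel": [0.0235,0.049,0],"twist": 0,"jaw": 0.7},
  {"travel": [0.0235,0.049,0],"twist": 0,"jaw": 0.7},
  {"travel": [0.0235,0.049,0],"twist": 0,"jaw": 0.7},
  {"travel": [0.0235,0.049,0],"twist": 0,"jaw": 0.7},
  {"travel": [0.0235,0.049,0],"twist": 0,"jaw": 0.7},
  {"travel": [0.0235,0.049,0],"twist": 0,"jaw": 0.7},
  {"travel": [0.0235,0.049,0],"twist": 0,"jaw": 0.7},
  {"travel": [0.0235,0.049,0],"twist": 0,"jaw": 0.7},
  {"travel": [0.0235,0.049,0],"twist": 0,"jaw": 0.7},
])

```text
time_s: 23.83
tcp_pos: [0.4897, 0.0586, 0.1226]
eef_rot: [3.142, 0.0, 3.0]
force: [0.0, -0.0, 0.9]
gripper_width: 0.0798
gripper_force: 0.0
```

Call:
send_rows([
  {"travel": [0.0235,0.049,0],"twist": 0,"jaw": 0.7},
  {"travel": [0.0235,0.049,0],"twist": 0,"jaw": 0.7},
  {"travel": [0.0235,0.049,0],"twist": 0,"jaw": 0.7},
  {"travel": [0.0235,0.049,0],"twist": 0,"jaw": 0.7},
  {"travel": [0.0235,0.049,0],"twist": 0,"jaw": 0.7},
  {"travel": [0.0235,0.049,0],"twist": 0,"jaw": 0.7},
  {"travel": [0.0235,0.049,0],"twist": 0,"jaw": 0.7},
  {"travel": [0.0235,0.049,0],"twist": 0,"jaw": 0.7},
  {"travel": [0,0,0],"twist": 0.0768,"jaw": 0.7},
  {"travel": [0,0,0],"twist": 0.0768,"jaw": 0.7},
])

```text
time_s: 24.67
tcp_pos: [0.4111, 0.3075, 0.1224]
eef_rot: [-3.142, -0.0, 2.767]
force: [0.0, -0.5, 0.3]
gripper_width: 0.0798
gripper_force: 0.0
```

Call:
send_rows([
  {"travel": [0,0,0],"twist": 0.0768,"jaw": 0.7},
  {"travel": [0,0,0],"twist": 0.0768,"jaw": 0.7},
  {"travel": [0,0,0],"twist": 0.0768,"jaw": 0.7},
  {"travel": [0,0,0],"twist": 0.0768,"jaw": 0.7},
  {"travel": [0,0,0],"twist": 0.0768,"jaw": 0.7},
  {"travel": [0,0,0],"twist": 0.0768,"jaw": 0.7},
  {"travel": [0,0,0],"twist": 0.0768,"jaw": 0.7},
  {"travel": [0,0,0.05],"twist": 0,"jaw": 0.7},
  {"travel": [0,0,0.05],"twist": 0,"jaw": 0.7},
  {"travel": [0,0,0],"twist": 0,"jaw": 0.7},
])

```text
time_s: 25.5
tcp_pos: [0.4098, 0.3046, 0.0581]
eef_rot: [-3.135, 0.001, 1.963]
force: [-0.4, -0.5, -0.8]
gripper_width: 0.0799
gripper_force: 0.0
```

```bash
python3 - <<'E'
from bench import r
from h import *
go(r,.4135,.305,.003,112.5)
c=r.camera("side"); big(c,230,130,430,380,2.4,"pics/s5.png")
E
```

```text
t 25.5 tcp [0.4098 0.3046 0.0581] rpy [-1.796e+02  1.000e-01  1.125e+02] w 0.0799 q6 0.18
 travel tot [-0.0016  0.0067  0.0918] dist 0.055 twist tot -0.0003
```

View pics/s5.png

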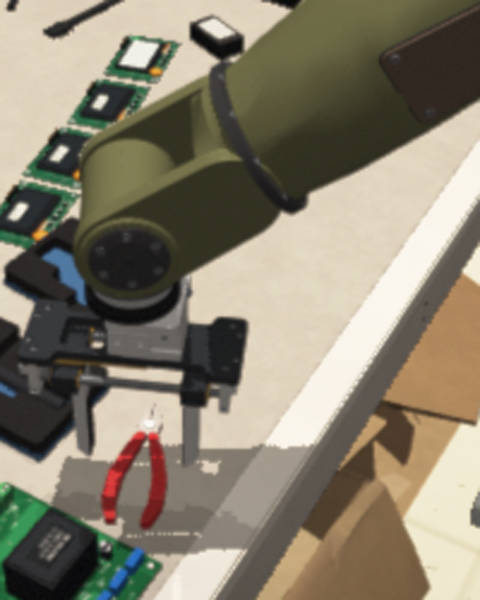

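Call:
send_rows([
  {"travel": [0,0.005,0.03],"twist": 0,"jaw": 0.7},
  {"travel": [0,0,0.02],"twist": 0,"jaw": 0.7},
  {"travel": [0,0,0],"twist": 0,"jaw": 0.7},
  {"travel": [0,0,0],"twist": 0,"jaw": 0.7},
  {"travel": [0,0,0],"twist": 0,"jaw": 0.7},
  {"travel": [0,0,0],"twist": 0,"jaw": 0.7},
  {"travel": [0,0,0],"twist": 0,"jaw": 0.7},
  {"travel": [0,0,0],"twist": 0,"jaw": 0.7},
  {"travel": [0,0,0],"twist": 0,"jaw": 0.7},
  {"travel": [0,0,0],"twist": 0,"jaw": 0.7},
])

```text
time_s: 26.38
tcp_pos: [0.4148, 0.3072, 0.0326]
eef_rot: [3.141, -0.0, 1.963]
force: [0.4, 0.3, 0.1]
gripper_width: 0.0801
gripper_force: 0.0
```

```bash
python3 - <<'E'
from bench import r
from h import *
go(r,.4135,.305,.003,112.5)
E
```

```text
t 26.38 tcp [0.4148 0.3072 0.0326] rpy [180.   -0.  112.5] w 0.0801 q6 0.17
 travel tot [-0.0026 -0.0035  0.0493] dist 0.03 twist tot -0.0003
```

Call:
send_rows([
  {"travel": [-0.0026,-0.0035,0.02],"twist": 0,"jaw": 0.7},
  {"travel": [0,0,0.02],"twist": 0,"jaw": 0.7},
  {"travel": [0,0,0.009],"twist": 0,"jaw": 0.7},
  {"travel": [0,0,0],"twist": 0,"jaw": 0.7},
  {"travel": [0,0,0],"twist": 0,"jaw": -1},
  {"travel": [0,0,0],"twist": 0,"jaw": -1},
  {"travel": [0,0,0],"twist": 0,"jaw": -1},
  {"travel": [0,0,0],"twist": 0,"jaw": -1},
  {"travel": [0,0,0],"twist": 0,"jaw": -1},
  {"travel": [0,0,0],"twist": 0,"jaw": -1},
])

```text
time_s: 27.22
tcp_pos: [0.4137, 0.3052, 0.0034]
eef_rot: [3.141, -0.0, 1.963]
force: [-0.6, -0.3, 3.1]
gripper_width: 0.0544
gripper_force: 29.9
```

Call:
send_rows([
  {"travel": [0,0,0],"twist": 0,"jaw": -1},
  {"travel": [0,0,0],"twist": 0,"jaw": -1},
  {"travel": [0,0,-0.02],"twist": 0,"jaw": -1},
  {"travel": [0,0,-0.04],"twist": 0,"jaw": -1},
  {"travel": [0,0,-0.05],"twist": 0,"jaw": -1},
  {"travel": [0,0,-0.05],"twist": 0,"jaw": -1},
  {"travel": [0,0,-0.04],"twist": 0,"jaw": -1},
  {"travel": [0,0,0],"twist": 0,"jaw": -1},
  {"travel": [0,0,0],"twist": 0,"jaw": -1},
  {"travel": [0,0,0],"twist": 0,"jaw": -1},
])

```text
time_s: 28.05
tcp_pos: [0.4129, 0.3047, 0.1224]
eef_rot: [-3.14, 0.0, 1.963]
force: [-0.7, -0.1, -0.5]
gripper_width: 0.0543
gripper_force: 29.9
```

```bash
python3 - <<'E'
from bench import r
from h import *
a=np.radians(173.4)
x,y=.596+.0315*np.cos(a),.097+.0315*np.sin(a)
print(x,y); go(r,x,y,None,173.4)
c=r.camera("side"); big(c,200,170,400,370,3,"pics/s6.png")
E
```

```text
0.5647087578835874 0.1006205202405253
t 28.05 tcp [0.4129 0.3047 0.1224] rpy [-179.9    0.   112.5] w 0.0543 q6 0.17
 travel tot [-0.411   0.1037 -0.    ] dist 0.254 twist tot -0.7089
```

View pics/s6.png

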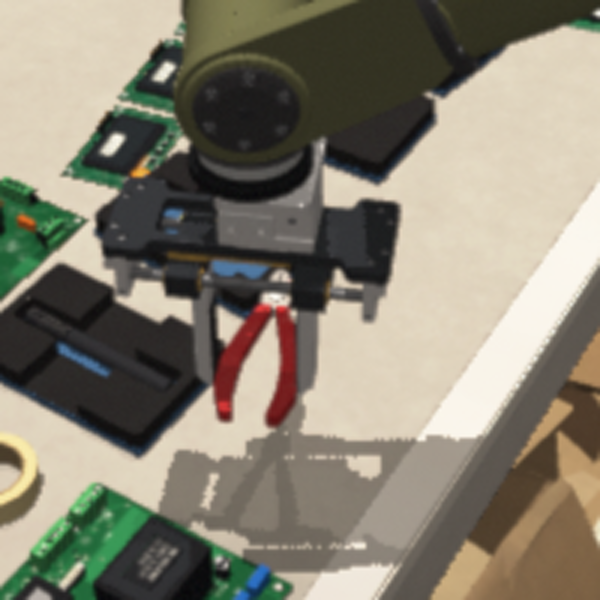

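The cutters are gripped level across the grips, around crop (255,360).

Call:
send_rows([
  {"travel": [-0.0514,0.013,0],"twist": 0,"jaw": -1},
  {"travel": [-0.0514,0.013,0],"twist": 0,"jaw": -1},
  {"travel": [-0.0514,0.013,0],"twist": 0,"jaw": -1},
  {"travel": [-0.0514,0.013,0],"twist": 0,"jaw": -1},
  {"travel": [-0.0514,0.013,0],"twist": 0,"jaw": -1},
  {"travel": [-0.0514,0.013,0],"twist": 0,"jaw": -1},
  {"travel": [-0.0514,0.013,0],"twist": 0,"jaw": -1},
  {"travel": [-0.0514,0.013,0],"twist": 0,"jaw": -1},
  {"travel": [0,0,0],"twist": 0,"jaw": -1},
  {"travel": [0,0,0],"twist": 0,"jaw": -1},
])

```text
time_s: 28.93
tcp_pos: [0.5652, 0.0997, 0.1214]
eef_rot: [-3.139, -0.001, 1.961]
force: [-0.7, -0.4, -0.0]
gripper_width: 0.0545
gripper_force: 29.9
```

Call:
send_rows([
  {"travel": [0,0,0],"twist": -0.0709,"jaw": -1},
  {"travel": [0,0,0],"twist": -0.0709,"jaw": -1},
  {"travel": [0,0,0],"twist": -0.0709,"jaw": -1},
  {"travel": [0,0,0],"twist": -0.0709,"jaw": -1},
  {"travel": [0,0,0],"twist": -0.0709,"jaw": -1},
  {"travel": [0,0,0],"twist": -0.0709,"jaw": -1},
  {"travel": [0,0,0],"twist": -0.0709,"jaw": -1},
  {"travel": [0,0,0],"twist": -0.0709,"jaw": -1},
  {"travel": [0,0,0],"twist": -0.0709,"jaw": -1},
  {"travel": [0,0,0],"twist": -0.0709,"jaw": -1},
])

```text
time_s: 29.77
tcp_pos: [0.5644, 0.102, 0.1222]
eef_rot: [-3.141, -0.002, 3.033]
force: [-0.7, 0.8, -0.2]
gripper_width: 0.0543
gripper_force: 29.9
```

Call:
send_rows([
  {"travel": [0,0,0.05],"twist": 0,"jaw": -1},
  {"travel": [0,0,0.04],"twist": 0,"jaw": -1},
  {"travel": [0,0,0],"twist": 0,"jaw": -1},
  {"travel": [0,0,0],"twist": 0,"jaw": -1},
  {"travel": [0,0,0],"twist": 0,"jaw": -1},
  {"travel": [0,0,0],"twist": 0,"jaw": -1},
  {"travel": [0,0,0],"twist": 0,"jaw": -1},
  {"travel": [0,0,0],"twist": 0,"jaw": -1},
  {"travel": [0,0,0],"twist": 0,"jaw": -1},
  {"travel": [0,0,0],"twist": 0,"jaw": -1},
])

```text
time_s: 30.6
tcp_pos: [0.5655, 0.1008, 0.0693]
eef_rot: [3.141, 0.0, 3.026]
force: [0.4, 0.5, -0.5]
gripper_width: 0.0547
gripper_force: 29.9
```

```bash
python3 - <<'E'
from bench import r
from h import *
go(r,.5647,.1006,.0138,173.4)
c=r.camera("side"); big(c,180,150,360,310,3.5,"pics/s7.png")
E
```

```text
t 30.6 tcp [0.5655 0.1008 0.0693] rpy [180.    0.  173.4] w 0.0547 q6 -1.34
 travel tot [ 0.0014 -0.0006  0.0925] dist 0.056 twist tot 0.0001
```

View pics/s7.png

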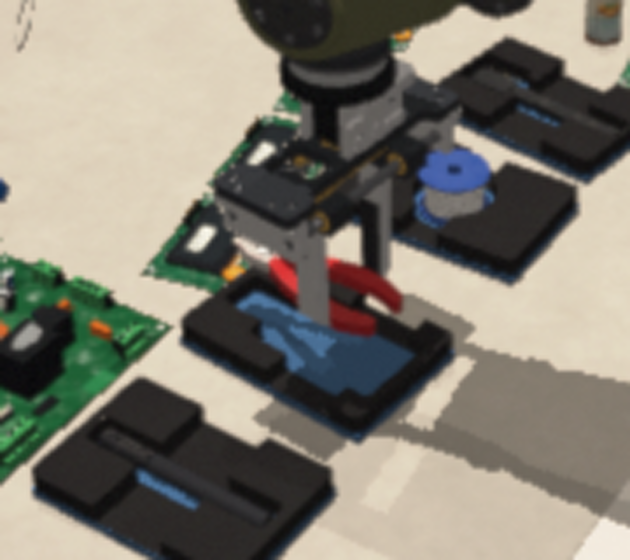

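The cutters are above their cut-out the right way round, with the jaws at crop (255,245). The brush already lies in its insert (550,100).

Call:
send_rows([
  {"travel": [0.001,0,0.03],"twist": 0,"jaw": -1},
  {"travel": [0,0,0.025],"twist": 0,"jaw": -1},
  {"travel": [0,0,0.015],"twist": 0,"jaw": -1},
  {"travel": [0,0,0.012],"twist": 0,"jaw": -1},
  {"travel": [0,0,0.01],"twist": 0,"jaw": -1},
  {"travel": [0,0,0],"twist": 0,"jaw": -1},
  {"travel": [0,0,0],"twist": 0,"jaw": -1},
  {"travel": [0,0,0],"twist": 0,"jaw": -1},
  {"travel": [0,0,0],"twist": 0,"jaw": -1},
  {"travel": [0,0,0],"twist": 0,"jaw": -1},
])

```text
time_s: 31.48
tcp_pos: [0.5649, 0.101, 0.0141]
eef_rot: [3.141, 0.0, 3.027]
force: [0.4, 0.6, -0.9]
gripper_width: 0.0547
gripper_force: 30.0
```

Call:
send_rows([
  {"travel": [0,0,0],"twist": 0,"jaw": 0.7},
  {"travel": [0,0,0],"twist": 0,"jaw": 0.7},
  {"travel": [0,0,0],"twist": 0,"jaw": 0.7},
  {"travel": [0,0,0],"twist": 0,"jaw": 0.7},
  {"travel": [0,0,0],"twist": 0,"jaw": 0.7},
  {"travel": [0,0,-0.02],"twist": 0,"jaw": 0.7},
  {"travel": [0,0,-0.04],"twist": 0,"jaw": 0.7},
  {"travel": [0,0,-0.05],"twist": 0,"jaw": 0.7},
  {"travel": [0,0,-0.05],"twist": 0,"jaw": 0.7},
  {"travel": [0,0,-0.02],"twist": 0,"jaw": 0.7},
])

```text
time_s: 32.32
tcp_pos: [0.5661, 0.1011, 0.1268]
eef_rot: [3.14, 0.005, 3.027]
force: [1.0, -0.1, 1.2]
gripper_width: 0.0797
gripper_force: 0.0
```

Call:
send_rows([
  {"travel": [0.05,0,0],"twist": 0,"jaw": 0.7},
  {"travel": [0.05,0,0],"twist": 0,"jaw": 0.7},
  {"travel": [0.05,0,0],"twist": 0,"jaw": 0.7},
  {"travel": [0.05,0,0],"twist": 0,"jaw": 0.7},
  {"travel": [0.05,0,0],"twist": 0,"jaw": 0.7},
  {"travel": [0.05,0,0],"twist": 0,"jaw": 0.7},
  {"travel": [0,0,0],"twist": 0,"jaw": 0.7},
  {"travel": [0,0,0],"twist": 0,"jaw": 0.7},
  {"travel": [0,0,0],"twist": 0,"jaw": 0.7},
  {"travel": [0,0,0],"twist": 0,"jaw": 0.7},
])

```text
time_s: 33.15
tcp_pos: [0.3868, 0.1215, 0.122]
eef_rot: [3.141, 0.0, 3.026]
force: [-0.6, 0.5, 0.2]
gripper_width: 0.0798
gripper_force: 0.0
```

```bash
python3 - <<'E'
from bench import r
from h import *
t=r.camera("top");s=r.camera("side")
a=cv2.resize(t["color"][140:230,170:480,::-1],None,fx=2.5,fy=2.5,interpolation=cv2.INTER_CUBIC)
b=cv2.resize(s["color"][140:330,160:420,::-1],(775,360),interpolation=cv2.INTER_CUBIC)
cv2.imwrite("pics/fin.png",np.vstack([a,b]))
im=t["color"]; hsv=cv2.cvtColor(im,cv2.COLOR_RGB2HSV)
q=blob(cv2.inRange(hsv,(105,130,60),(125,255,255)),(318,145,370,225))[0]
P=plane(t,q.reshape(-1,2),.046)[:,:2]; print("reel",cv2.minAreaRect((P*1000).astype(np.float32)))
red=cv2.inRange(hsv,(0,130,60),(8,255,255))|cv2.inRange(hsv,(172,130,60),(180,255,255))
for q in blob(red,(243,145,305,225))[:2]:
    P=plane(t,q.reshape(-1,2),.018)[:,:2]; print("red",cv2.minAreaRect((P*1000).astype(np.float32)))
E
```

```text
reel ((592.1792602539062, -98.05852508544922), (59.68109130859375, 53.84809494018555), 1.3873876333236694)
red ((579.9898681640625, 116.8441162109375), (18.39838981628418, 100.4841537475586), 76.9521484375)
red ((577.5510864257812, 83.07449340820312), (99.86842346191406, 18.209613800048828), 0.30087482929229736)
```

View pics/fin.png

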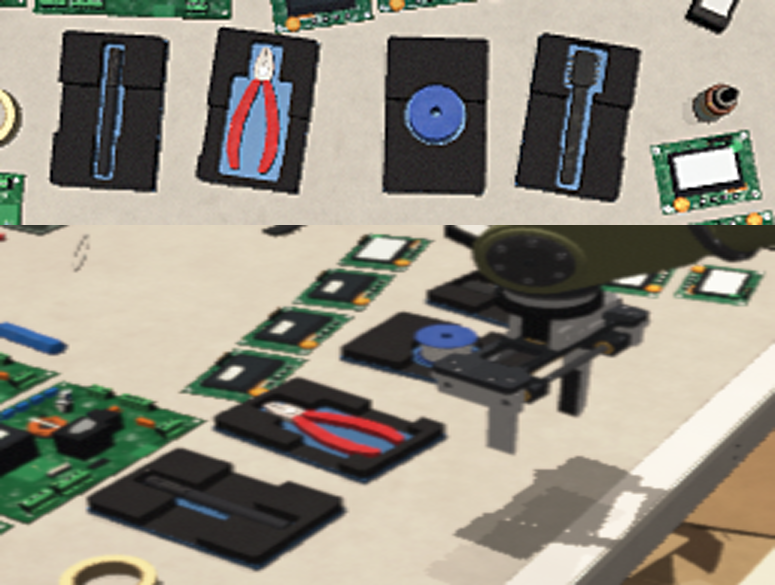

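All four are in their cut-outs with blue margin all round, in the right orientation, and the bottle still stands. The measured reel and cutters are within about 3 mm of centre. Handing in.

```bash
python3 -c "
from bench import r
print(r.close_job())"
```

```text
the job is handed in; nothing more can be done
None
```

The cutters, brush, marker and reel are each down in their own inserts the right way round, the bottle is still standing in place, and the job was handed in at about 33 s of the 96 s (no verdict was returned).

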